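# Switch on the bench for sawing

### The job

Get the bench ready for sawing: on the row of switch boxes, first press the raised end of the mains rocker until it has tipped fully over, then press the extractor's round button fully home, and last the saw's square button fully home; both buttons stay in by themselves. Press each only when its turn comes, do not push the mushroom-shaped emergency stop, and leave the tin, pliers and screwdriver lying where they are.

Things in the scene. Friction and masses are not known exactly. Their poses are not given: they have to be found in the camera images.
- board: Fixed plywood board, 130 (x) x 400 (y) x 18 mm, with a wiring duct along its rear edge. On it four equal grey boxes (80 x 80 mm, tops 68 mm above the bench), square to it, in a row along its y axis, 92 mm between centres; which box stands where varies. Origin at the middle of the underside; x points to its rear (away from the robot), y along the row to the left, z up.
- rocker_end (a point): Point to press on the mains rocker, a black plate 56 (board x) x 40 mm, bent to a shallow V and hinged across its middle along the board's y: on top of its raised, ribbed front end, about 17 mm in front (-x) of the hinge. When off it is about 89 mm above the bench and the end slopes 0.5 rad; fully over it has sunk about 10 mm and the end is level. A low frame surrounds it.
- rocker (a joint): Mains rocker angle in rad: 0 off (front end up), 0.5 fully over (on). Stiff: it stays where it is left; moves with about 3 N at the point to press, then stops dead.
- round_top (a point): Centre of the top of the extractor's round black button, 32 mm diameter, standing 14 mm above its box (82 mm above the bench) when out; pressed straight down.
- round_button (a joint): Travel of the round button in m: 0 out, 0.008 fully home. It has no return spring and stays where it is left; moves with about 3 N, then stops dead.
- square_top (a point): Centre of the top of the saw's square black button, 32 x 32 mm, standing 14 mm above its box (82 mm above the bench) when out; pressed straight down.
- square_button (a joint): Travel of the square button in m: 0 out, 0.008 fully home. It has no return spring and stays where it is left; moves with about 3 N, then stops dead.
- mushroom_top (a point): Centre of the top of the emergency stop, a black mushroom-shaped button of 52 mm diameter standing 30 mm above its box (98 mm above the bench). Not to be pushed.
- mushroom (a joint): Travel of the emergency stop in m: 0 out, 0.008 pushed in; sprung (1 to 6 N).
- nail_tin: Loose tin, 74 mm diameter, 96 mm high, standing on the bench left of the board; origin at the middle of its underside. Bystander.
- pliers: Loose pliers with blue grips, 187 x 55 x 12 mm, lying right of the board; origin at the middle of the underside. Bystander.
- screwdriver: Loose screwdriver, red handle, 219 mm long, 28 mm thick, lying behind the board; origin at the middle of the underside. Bystander.

How it is judged:
On the way, in this order (a step that is already met when the one before it is completed fails the run):
1. the mains rocker is pressed fully over (value of joint rocker above 0.42 rad), for 0.1 s.
2. then the round extractor button is pressed home (value of joint round_button above 0.0065 m), for 0.1 s.
3. then the square saw button is pressed home (value of joint square_button above 0.0065 m), for 0.1 s.
At the end, for the whole second after the job is handed in: The rocker is over (more than 0.42 of 0.5 rad), the round and the square button are in (each more than 6.5 of 8 mm), the emergency stop is out (less than 2 mm), and tin, pliers and screwdriver are within 20 mm of where they were, the tin upright (value of joint rocker above 0.42 rad and value of joint each of round_button, square_button above 0.0065 m and value of joint mushroom below 0.002 m and distance of each of nail_tin, pliers, screwdriver from where it was at the start of the episode below 0.02 m and angle between nail_tin's own z axis and vertical below 0.1 rad); the robot touches nothing.
It fails at once if the round button is pressed (3 mm) before the rocker is over (value of joint round_button above 0.003 m and value of joint rocker below 0.4 rad).
It fails at once if the square button is pressed (3 mm) before the rocker is over (value of joint square_button above 0.003 m and value of joint rocker below 0.4 rad).
It fails at once if the square button is pressed (3 mm) before the round one is home (value of joint square_button above 0.003 m and value of joint round_button below 0.006 m).
It fails at once if the emergency stop is pushed (value of joint mushroom above 0.002 m).
It fails at once if the tin, pliers or screwdriver is moved or lifted (distance of any of nail_tin, pliers, screwdriver from where it was at the start of the episode above 0.02 m).
It also fails if it takes over 45 s, if anything falls off the work surface, if the arm or the gripper's body presses on something with over 40 N, if the wrist force passes 120 N, or if a joint passes its speed limit or range.

### The arm

A 6-joint arm with a two-finger parallel gripper is mounted at the origin on a cart in front of the work surface, level with it; the furniture and walls round the work are solid. World frame = base frame: x ahead of the robot, y to its left, z up, the work surface at z = 0. Lengths are in m, angles in rad, forces in N, time in s.
With the tool pointing down it reaches from about 0.275 to 0.825 m from the base axis. Payload 5.2 kg.
Tool frame: the origin (TCP) lies midway between the tips of the shut fingers; the grasp point (between the pads) lies 19 mm behind it; z points along the fingers, y is the line along which they close (so a half turn about z gives the same grasp; the last joint's range is limited). The gripper opens to 93 mm and grips with 3 to 60 N. Pads are 15 mm wide; open, the fingers measure 128 mm over their backs; the gripper's body (75 mm by 188 mm) begins 65 mm behind the grasp point.
Start: joints at [-1.348, 0.259, 1.535, -0, 1.348, -0.203], TCP at [0.227, -0.501, 0.219] pointing down, gripper open.
Joint ranges: [-3.14, 3.14], [-0.91, 2.08], [0.19, 2.58], [-1.22, 4.36], [0.22, 2.71], [-3.12, 3.12]. Speed limits (rad/s): [2.57, 2.57, 3.14, 3.14, 3.14, 3.14].

### API

Orientations are given as a unit quaternion [x, y, z, w].
In Python, from cell import bot, jaws, telemetry, cams gives the robot as it stands. Calls block until the motion is done:
- bot.move_ptp(position, orientation): joint-space move of the TCP to a pose.
- bot.move_straight(position, feed=0.15, frame=None): straight line of the TCP; frame=None keeps the orientation; feed is the mean speed in m/s.
- bot.goto_joints(angles): joint-space move.
- jaws.gripper_open() and jaws.grab(): open the fingers fully, or close them until they stop; the grip force is fixed at half the most.
- bot.hold(seconds).
- bot.ik(position, orientation): joint angles nearest the present ones, or None.
- telemetry.read_state(): the state.
- cams.get_image(name): name is "scene" or "top"; returns the picture (480x640x3 uint8, red, green, blue); there is no depth.
- cams.get_calibration(name): a dict with "K" (3x3 intrinsics, pixels), "dist" ([k1, k2, p1, p2, k3] as OpenCV has them; the pictures are not rectified), "eye" and "rotation" of the camera in the world. Camera axes: x right, y down, z forward; pixel columns grow to the right and rows downward; lengths in m; the calibration is good to about 2 mm. A picture is of the moment at which its call begins. get_calibration takes no time and is no camera call.
A pose or a line that the arm cannot do raises bot.Unreachable and nothing moves.
- bot.close_job(): hands the job in; it is judged then, once.
The state is a dict: "time": time; "q": joint angles; "joint_velocities": joint speeds; "joint_efforts": joint torques, N m; "eef_pos": TCP position; "tool_rot": TCP orientation; "force": force on the tool from outside, world axes, zero at the start; "moment": the same for the moment, N m; "opening": finger opening in m; "grip_force": force on a finger pad.
Only numpy, scipy, OpenCV 4.12 (cv2) and the standard library are available. Lean on these libraries where they do the work, as an engineer would, in place of code of your own. Each camera call takes 0.05 s, during which the arm holds its last target. There are 200 camera calls.

## Working session

There is one attempt and no reset: what is moved stays moved. The work goes in short steps, each a Python script; the robot and the scene stay as the last script left them, time stands still between calls to the robot, and variables do not carry over. Pictures are saved under pics/ and viewed, at most 10 in all, crops included, and the job is handed in when it is done.

```bash
mkdir -p pics; python3 - <<'E'
from cell import bot,jaws,telemetry,cams
import cv2,numpy as np
for n in("top","scene"):
    im=cams.get_image(n);cv2.imwrite(f"pics/{n}0.png",im[:,:,::-1]);c=cams.get_calibration(n);print(n,{k:np.round(v,4).tolist() for k,v in c.items()})
s=telemetry.read_state();print(s["time"],s["tool_rot"],s["force"],s["opening"])
E
```

```text
top {'K': [[504.8885, 0.0, 314.3285], [0.0, 504.8885, 239.7527], [0.0, 0.0, 1.0]], 'dist': [-0.0234, 0.0, 0.0, 0.0, 0.0], 'eye': [0.4555, 0.0336, 1.1829], 'rotation': [-0.7005, 0.7122, -0.0395, 0.0232]}
scene {'K': [[537.0433, 0.0, 312.2202], [0.0, 537.0433, 233.9347], [0.0, 0.0, 1.0]], 'dist': [-0.1175, 0.0, 0.0, 0.0, 0.0], 'eye': [0.0348, 0.659, 0.9235], 'rotation': [-0.3171, 0.8734, -0.3498, 0.1195]}
0.1 [ 9.77422699e-01  2.11291809e-01 -2.76895078e-05 -7.98756061e-04] [-1.33587636  0.22062589  0.17983635] 0.0930802238222919
```

View pics/top0.png

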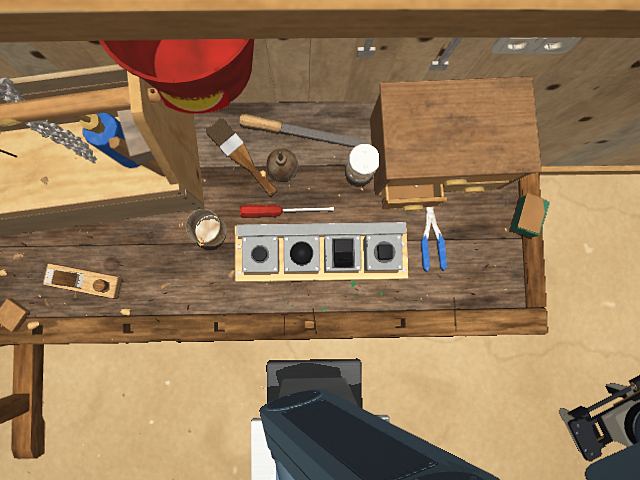

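View pics/scene0.png

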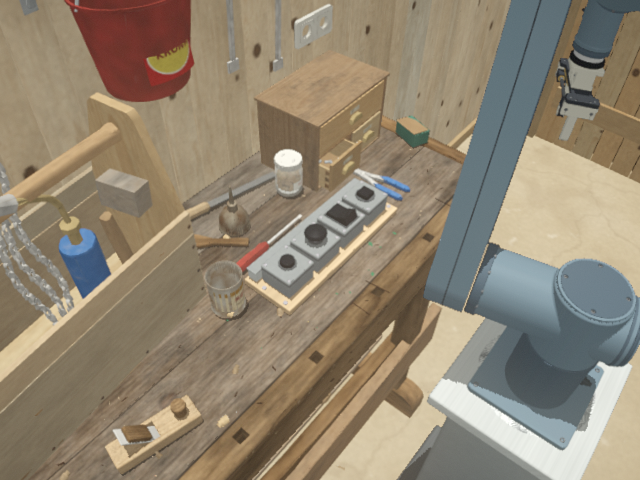

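The top view shows, left to right: round button at about (260,254), mushroom (301,253), rocker (343,253) and square button (385,252). The tin is the glass or can by the board at (207,229), the screwdriver is behind at (290,210) and the pliers are right at (433,240). Next I'll measure the black blobs in both views.

```bash
cat > h.py <<'E'
import cv2,numpy as np
from scipy.spatial.transform import Rotation as R
from cell import bot,jaws,telemetry,cams
def ray(n,uv):
    c=cams.get_calibration(n)
    p=cv2.undistortPoints(np.array(uv,float).reshape(1,1,2),np.array(c["K"]),np.array(c["dist"]))[0,0]
    return np.array(c["eye"]),R.from_quat(c["rotation"]).apply([*p,1])
def plane(n,uv,z):
    e,d=ray(n,uv);return e+d*(z-e[2])/d[2]
def tri(a,b):
    (e1,d1),(e2,d2)=ray("top",a),ray("scene",b)
    t=np.linalg.lstsq(np.c_[d1,-d2],e2-e1,rcond=None)[0]
    p,q=e1+t[0]*d1,e2+t[1]*d2;return (p+q)/2,np.linalg.norm(p-q)
E
python3 - <<'E'
from h import *
for n,(x0,y0,x1,y1) in {"top":(232,218,412,284),"scene":(245,175,400,310)}.items():
    im=cv2.imread(f"pics/{n}0.png");g=im.max(2)
    m=np.zeros_like(g);m[y0:y1,x0:x1]=(g[y0:y1,x0:x1]<62)*255
    for c in cv2.findContours(m,cv2.RETR_EXTERNAL,cv2.CHAIN_APPROX_NONE)[0]:
        if cv2.contourArea(c)>40:
            M=cv2.moments(c);uv=(M["m10"]/M["m00"],M["m01"]/M["m00"]);print(n,np.round(uv,1),cv2.contourArea(c),cv2.boundingRect(c),plane(n,uv,.082).round(4))
    s=4 if n=="top" else 5
    cv2.imwrite(f"pics/{n}c.png",cv2.resize(im[y0:y1,x0:x1],None,fx=s,fy=s if n=="top" else 4,interpolation=cv2.INTER_CUBIC))
# board: y+ / wood mask front edge etc.
im=cv2.imread("pics/top0.png")
for uv in[(236,280),(408,278)]:print("board front corners",plane("top",uv,.018).round(4))
E
```

```text
top [259.1 253.6] 149.5 (252, 246, 15, 15) [0.5247 0.1282 0.082 ]
top [384.6 251.9] 194.5 (377, 245, 16, 15) [ 0.524  -0.1464  0.082 ]
top [300.9 253. ] 382.0 (290, 242, 23, 23) [0.5245 0.0371 0.082 ]
top [343.  252.9] 514.0 (333, 239, 21, 29) [ 0.5232 -0.0549  0.082 ]
board front corners [0.4688 0.1871 0.018 ]
board front corners [ 0.4666 -0.2094  0.018 ]
```

View pics/topc.png

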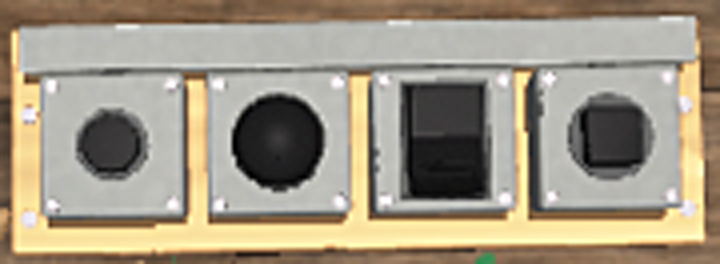

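View pics/scenec.png

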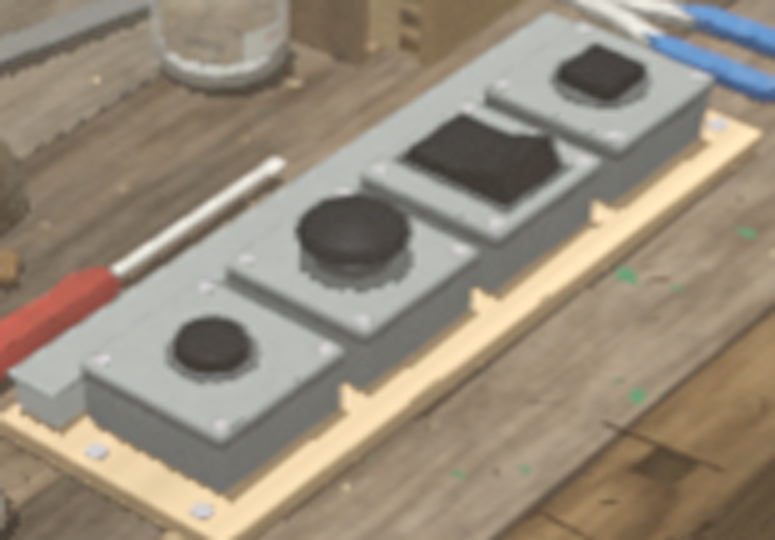

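The zoomed views confirm the order round, mushroom, rocker, square, with the rocker's front end raised. The spacing of 274.6 mm is close to the expected 276 mm. I'll cross-check by triangulation and, if it agrees, press the rocker with guarded steps.

```bash
cat >> h.py <<'E'
def press(x,y,ztop,zend,F=14):
    bot.move_ptp([x,y,ztop+.05],[1,0,0,0]); bot.move_straight([x,y,ztop+.006],feed=.1); bot.hold(.2)
    f0=telemetry.read_state()["force"][2]; z=ztop+.006
    while z>zend-.003:
        z-=.001; bot.move_straight([x,y,z],feed=.03)
        s=telemetry.read_state(); f=s["force"][2]-f0
        if f>F: break
        print(round(z,4),round(f,1),end="; ")
    bot.hold(.2); s=telemetry.read_state(); print("end",round(z,4),np.round(s["eef_pos"],4),np.round(s["force"],1),round(s["time"],1))
    bot.move_straight([x,y,ztop+.05],feed=.1)
E
python3 - <<'E'
from h import *
a,b=tri((259.1,253.6),(287,260.5)),tri((384.6,251.9),(365.2,192.5))
print(a,b)
ok=all(abs(p[0][2]-.082)<.008 and p[1]<.008 for p in(a,b))
if ok:
    jaws.grab(); press(.507,-.055,.089,.079)
    bot.move_ptp([.35,.15,.2],[1,0,0,0])
    im=cams.get_image("scene");cv2.imwrite("pics/s1.png",cv2.resize(im[175:310,245:400,::-1],None,fx=4,fy=4))
    print(telemetry.read_state()["time"])
E
```

```text
(array([0.52549405, 0.12895857, 0.07966522]), np.float64(0.0017207559475725133)) (array([ 0.5247562 , -0.14635968,  0.07924511]), np.float64(0.0014886864721736874))
0.094 1.1; 0.093 1.2; 0.092 -0.1; 0.091 2.0; 0.09 5.3; 0.089 3.3; 0.088 3.6; 0.087 3.2; 0.086 2.5; 0.085 1.3; 0.084 1.5; 0.083 1.3; 0.082 1.4; 0.081 1.4; 0.08 1.6; 0.079 3.9; 0.078 12.4; end 0.077 [ 0.5071 -0.055   0.079 ] [-7.8  1.7 19. ] 9.0
10.8167
```

View pics/s1.png

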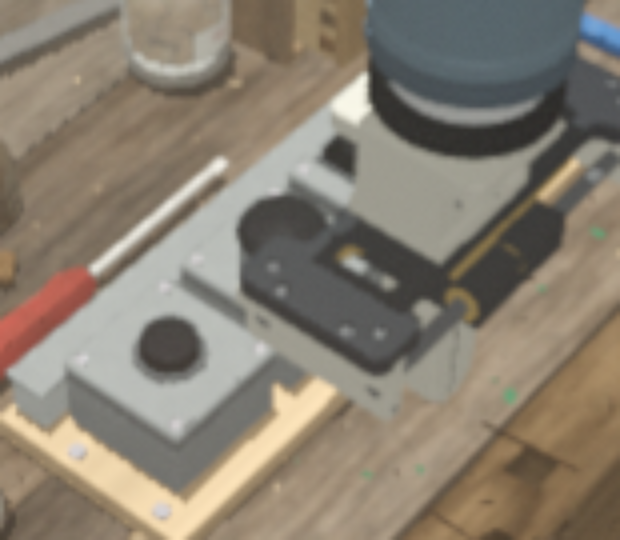

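The gripper hides the rocker in this crop, with the round button visible at (170,345). The force trace is clear though: a friction plateau, then a dead stop at TCP z = 0.079, which is the fully-over height. Continuing with the round button, then the square.

```bash
python3 - <<'E'
from h import *
press(.525,.1285,.082,.074)
bot.move_straight([.525,.1285,.19],feed=.2)
bot.move_ptp([.3,.35,.25],[1,0,0,0])
im=cams.get_image("top");cv2.imwrite("pics/t2.png",cv2.resize(im[190:290,190:450,::-1],None,fx=3,fy=3))
im=cams.get_image("scene");cv2.imwrite("pics/s2.png",cv2.resize(im[175:310,245:400,::-1],None,fx=4,fy=4))
print(telemetry.read_state()["time"])
E
```

```text
0.087 1.0; 0.086 0.8; 0.085 1.5; 0.084 1.2; 0.083 1.1; 0.082 0.6; 0.081 2.0; 0.08 3.3; 0.079 2.6; 0.078 1.8; 0.077 2.1; 0.076 2.5; 0.075 2.6; 0.074 5.8; 0.073 12.8; end 0.072 [0.5251 0.1285 0.0741] [-6.  -1.3 19. ] 16.6
19.1083
```

View pics/s2.png

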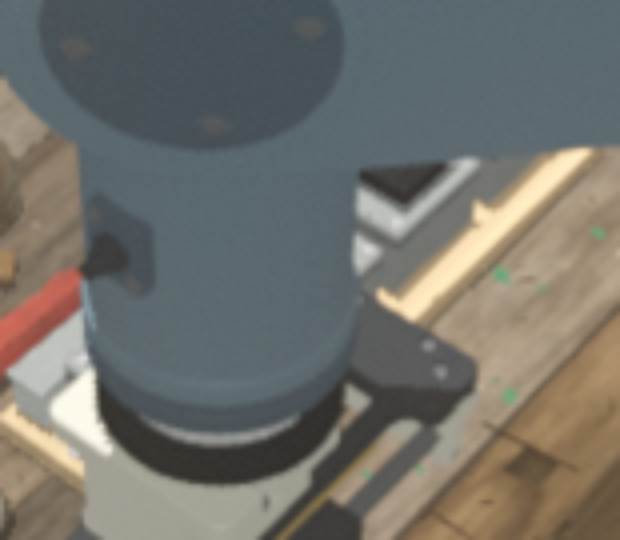

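The round button reached a dead stop at z = 0.074, which is home. The arm mostly blocks this view, but the rocker's front edge is visible at about (400,190), lying level in its frame. Now the square button, then a retreat and a final look.

```bash
python3 - <<'E'
from h import *
bot.move_ptp([.45,-.146,.2],[1,0,0,0])
press(.5243,-.1465,.082,.074)
bot.move_straight([.5243,-.1465,.2],feed=.2)
bot.move_ptp([.227,-.501,.219],[1,0,0,0])
im=cams.get_image("scene");cv2.imwrite("pics/s3.png",cv2.resize(im[160:320,190:420,::-1],None,fx=3.4,fy=3.4))
print(telemetry.read_state()["time"])
E
```

```text
0.087 1.1; 0.086 0.6; 0.085 0.5; 0.084 1.2; 0.083 -0.5; 0.082 0.2; 0.081 2.0; 0.08 2.4; 0.079 1.4; 0.078 1.7; 0.077 2.0; 0.076 1.5; 0.075 2.0; 0.074 5.8; 0.073 12.2; end 0.072 [ 0.5245 -0.1466  0.0741] [-5.4  1.8 17.5] 26.5
29.45
```

View pics/s3.png

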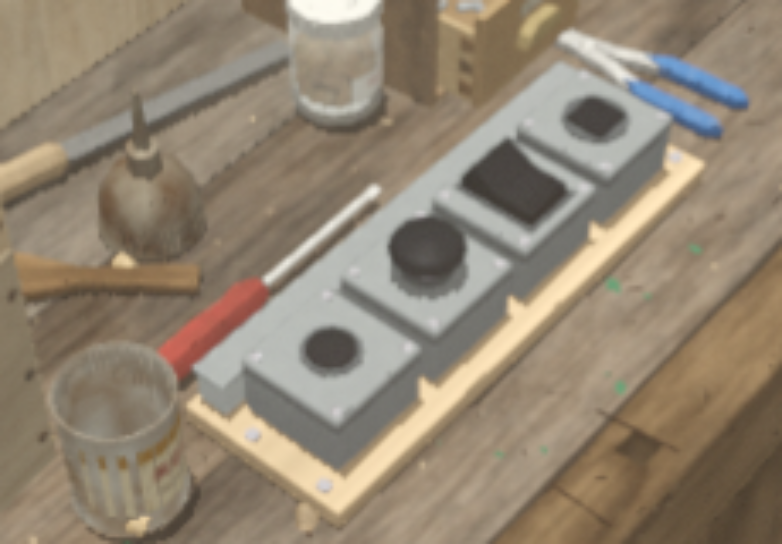

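The rocker at (515,180) is tipped over with its rear end up. The round (330,348) and square (597,117) buttons are in, the mushroom (428,245) is out, and the tin, pliers and screwdriver look undisturbed. Handing in.

```bash
python3 -c "
from cell import bot
print(bot.close_job())"
```

```text
the job is handed in; nothing more can be done
None
```

I pressed the mains rocker fully over, then the round button home, then the square button home, and handed the job in after about 29.5 s of the allowed 45 s; the final picture shows the emergency stop out and the tin, pliers and screwdriver in place, but the hand-in returned no verdict.

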